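Load the torch-nozzle cassette and unlatch it from its dock

ROBOT

A 6-joint arm with a two-finger parallel gripper is mounted at the origin on the work surface. World frame = base frame: x ahead of the robot, y to its left, z up, the work surface at z = 0. Lengths are in mm, angles in rad, forces in N, time in s.
With the tool pointing down it reaches from about 275 to 750 mm from the base axis. Payload 10.2 kg.
Tool frame: the origin (TCP) lies where the fingers leave the gripper's body, on its centre line; the fingertips stand 73 mm ahead of it and the grasp point (between the pads) lies 54 mm ahead of it (ctrl.tip_extent is the z of the fingertips in the tool frame, in mm); z points along the fingers, y is the line along which they close (so a half turn about z gives the same grasp; the last joint's range is limited). The gripper opens to 85 mm and grips with 20 to 120 N. Pads are 22 mm wide; open, the fingers measure 114 mm over their backs; the gripper's body (76 mm by 85 mm) begins 54 mm behind the grasp point. The pads swing forward as they close: fully open they stand 13 mm farther back than shut.
Start: joints at [-1.366, 0.313, 1.498, -0, 1.331, -0.223], TCP at [217.795, -477.7, 303.894] pointing down, gripper open.
Joint ranges: [-2.94, 2.94], [-0.97, 2.17], [0.19, 2.56], [-1.23, 4.37], [0.02, 3.11], [-2.88, 2.88]. Speed limits (rad/s): [2.39, 2.39, 3.01, 3.14, 3.14, 3.14].

INTERFACE

Orientations are given as a unit quaternion [w, x, y, z].
In Python, from rig import readout, cams, order, ctrl gives the robot as it stands.
- The arm moves only by the tool send_path, called after ">>>" in YAML: its name, and indented under it one key for each argument. Schema: {"type":"object","properties":{"steps":{"type":"array","items":{"type":"array","items":{"type":"array","items":{"type":"number"},"minItems":6,"maxItems":6},"minItems":1,"maxItems":8},"minItems":1,"maxItems":1},"aperture":{"type":"number"},"grip_n":{"type":"number"},"only":{"type":"string"},"quiet":{"type":"boolean"},"lines":{"type":"string"}},"required":["steps"],"additionalProperties":false}. steps is a list that holds a single list of rows (three levels of brackets), with 1 to 8 rows, each of 6 numbers: dx, dy, dz in parts of the range, where 1.0 means 800 mm, then a rotation vector rx, ry, rz in parts of the range, where 1.0 means 60 degrees; each row is the pose to reach, as a shift and turn from the pose commanded when the call began, along the tool's axes at that moment; what a row does not reach only later rows make up. A row lasts 1/10 s, in which the tool goes at most 50 mm and 0.15 rad, less where a joint would pass 70% of its speed; a pose out of reach is approached as far as the arm can. aperture is the opening from 0.0 (shut) to 1.0 (fully open), set as the call begins (left out keeps the last). The fingers move at their own pace and stop on an object; grip_n is the grip in N (left out, the last holds). Time passes only in rows, so rows that do not move let the fingers close. The tool returns the time, the measured TCP pose, the force, the opening and the grip force at its end. only (a regular expression) keeps the lines of the reply that match it, lines (a string "A,B") keeps lines A to B, and quiet returns only ok. Input that does not fit is refused with a message, and nothing moves.
- readout.sense(): the state, without advancing time (a new reading comes with each control period).
- cams.capture(name): name is "scene" or "top"; returns (picture, depth): 420x560x3 uint8, red, green, blue; 420x560 float32, mm along the optical axis (not along the pixel's ray), 0 where there is no reading.
- cams.calibration(name): a dict with "fx", "fy", "cx", "cy" (pixels), "position" and "attitude" of the camera in the world. Camera axes: x right, y down, z forward; pixel columns grow to the right and rows downward; lengths in mm; the calibration is good to about 2 mm. A picture is of the moment at which its call begins. calibration takes no time and is no camera call.
- order.finish_job(): hands the job in; it is judged then, once.
Trained networks look in the newest picture that a camera, given by its name, has taken for a name from the list of things; names that differ only in an ending like _2 or _b are one class to them, and where a whole thing is asked for, a point or a joint stands for the part that bears it (a point fixed in the world has none). Each returns a list of dicts, best first, with "p" (0 to 1); they miss things now and then, are a little off and sometimes report something else, mostly with a low value. They report only what shows in the picture. A call takes as long as a camera call. They do not tell look-alikes from the thing itself.
- cams.trace(target, camera): "pixels" (420x560 bool, what is visible of it) and "bbox" ([left, top, right, bottom] in pixels, round what is visible of it).
- cams.spot_point(target, camera): "uv" ([column, row] in pixels: a listed point, or the origin of a listed thing).
The state is a dict: "time_s": time; "joints": joint angles; "dq": joint speeds; "tau": joint torques, N m; "eef_pos": TCP position; "ee_rot": TCP orientation; "force": force on the tool from outside, world axes, zero at the start; "wrist_torque": the same for the moment, N m; "grip_width": opening from 0.0 (shut) to 1.0 (fully open); "grip_force": force on a finger pad.
Only numpy, scipy, OpenCV 4.12 (cv2) and the standard library are available. Lean on these libraries where they do the work, as an engineer would, in place of code of your own. Each camera call takes 0.05 s, during which the arm holds its last target. There are 200 camera calls.

TASK

The spare-nozzle cassette is locked in its dock on the welding bench: load it while it sits there, first the long tapered nozzle into pocket 1 (one dot, at the rounded end), then the short straight nozzle into pocket 2 (two dots), each upright and fully down. Then squeeze the cassette's two side catches together, lift it out of the dock with both nozzles in it, and finish still holding it by the squeezed catches, level and still, about 15 cm above the bench. Do not let go or put it down at the end, and do not knock the other things on the bench about.

Things in the scene. Friction and masses are not known exactly. Their poses are not given: they have to be found in the camera images.
- cassette: Grey plastic bar, 140 (x) x 36 (y) x 45 mm, 0.36 kg, plus a half-round nose (radius 18) high on its -x end. Origin: centre of the 140 x 36 underside, z up. Two 23 mm round pockets in its top, at x = -42 and +42 mm; an upright steel catch on each long side at x = 0. At the start it sits in the dock, underside 8 mm above the bench, with 1 mm side play; locked, it lifts only 2 mm.
- cassette_grip (a point): Point midway between the two catches, 68 mm above the cassette's underside (23 mm above its top face): where to pinch, fingers closing along the cassette's y. Its axes are the cassette's.
- pocket1 (a point): Centre of the floor of pocket 1 (x = -42 mm, rounded end, one steel dot), 22 mm below the cassette's top face; bore 23 mm with a 2 mm chamfer. Cassette axes.
- pocket2 (a point): Centre of the floor of pocket 2 (x = +42 mm, square end, two steel dots), same bore and depth. Cassette axes.
- catch_left (a joint): Travel of the catch on the cassette's +y side, m: 0 at rest (locked), 0.007 squeezed against the cassette. It slides straight inwards on a spring, 3 N to start and 7 N fully in, and springs back when let go. Its tooth is free of the dock only from about 0.0055 on; the full travel is safe.
- catch_right (a joint): The same for the catch on the cassette's -y side.
- catch_left_pad (a point): Middle of the ribbed outer face of the +y catch, a steel plate 24 mm wide (along x), 6 mm thick; outer face 31 mm from the cassette's middle at rest (62 mm over both catches, 48 mm squeezed). Its top is 85 mm, this point 68 mm above the cassette's underside. A tooth low on its outer side hooks under the dock's keeper.
- catch_right_pad (a point): The same point on the -y catch.
- dock: Dark steel dock fixed to the bench, base plate 190 (x) x 104 (y) x 8 mm; origin under its centre, axes as the docked cassette's. Aluminium keepers (44 mm long) beside the catches, 33 to 47 mm from the middle line, top 38 mm above the bench; side guides 30 mm high, end stops 22 mm. The cassette leaves it straight up.
- nozzle_long: Long copper torch nozzle, 80 mm tall, 20 mm in diameter up to 62 mm, then tapering to 15 mm at the mouth; 0.05 to 0.12 kg. Origin: centre of its underside, z towards the mouth. It stands upright on the bench.
- nozzle_short: Short straight copper torch nozzle, 60 mm tall, 20 mm in diameter throughout; 0.05 to 0.12 kg. Origin: centre of its underside, z up. It stands upright on the bench.
- nut: Bystander: hexagon steel nut 34 mm across, 18 mm high, lying flat. Origin under its centre.
- collar: Bystander: dark steel shaft collar (ring) 44 mm outside, 28 mm inside, 16 mm high, lying flat. Origin under its centre.
- bracket: Bystander: steel angle bracket 140 mm long (its y), 50 mm wide, one flange 44 mm high on its +x edge. Origin under its centre.
- spray_can: Bystander: upright aluminium spray can, 58 mm in diameter, 170 mm tall. Origin under its centre.
- wire_brush: Bystander: hand brush lying along its x.
- hammer: Bystander: hammer lying along its x.
There are look-alikes about, which are no part of the job. Leave any turquoise or yellow look-alike of the cassette alone. Leave any blue or yellow look-alike of the nozzle_short alone.

How it is judged (in metres and radians):
On the way, in this order (a step that is already met when the one before it is completed fails the run):
1. long nozzle fully down in pocket 1, cassette docked, pocket 2 still empty (distance between nozzle_long and pocket1 below 0.007 m and angle between the z axis of nozzle_long and the z axis of cassette, either way round below 0.25 rad and z of cassette in the frame of dock below 0.014 m and distance between nozzle_short and pocket2 above 0.05 m), for 0.2 s.
2. short nozzle fully down in pocket 2 as well, cassette docked (distance between nozzle_long and pocket1 below 0.007 m and angle between the z axis of each of nozzle_long, nozzle_short and the z axis of cassette, either way round below 0.25 rad and distance between nozzle_short and pocket2 below 0.007 m and z of cassette in the frame of dock below 0.014 m), for 0.2 s.
3. both catches squeezed and the cassette lifted clear with both nozzles in it (distance between nozzle_long and pocket1 below 0.007 m and angle between the z axis of each of nozzle_long, nozzle_short and the z axis of cassette, either way round below 0.25 rad and distance between nozzle_short and pocket2 below 0.007 m and value of joint each of catch_left, catch_right above 0.005 m and height (world z) of cassette above 0.1 m), for 0.2 s.
At the end, for the whole second after the job is handed in: Both nozzles within 7 mm of their pocket floors' centres, leaning under 0.25 rad; both catches squeezed over 5 mm (grip over 5 N); cassette underside 0.10 to 0.25 m above the bench, tilt under 0.2 rad, under 0.03 m/s, touching neither dock nor bystanders (all of step 3 and height (world z) of cassette below 0.25 m and angle between cassette's own z axis and vertical below 0.2 rad and linear speed of cassette below 0.03 m/s and contact force between cassette and the fingers above 5 N and contact force between cassette and dock below 0.1 N and contact force between cassette and bracket below 0.1 N and contact force between cassette and spray_can below 0.1 N and contact force between cassette and nut below 0.1 N and contact force between cassette and wire_brush below 0.1 N and contact force between cassette and hammer below 0.1 N and contact force between cassette and collar below 0.1 N); the arm keeps its last pose, push and grip.
It fails at once if nut, collar, bracket, spray can, wire brush or hammer knocked more than 4 cm away (distance of any of bracket, spray_can, nut, wire_brush, hammer, collar from where it was at the start of the episode above 0.04 m).
It also fails if it takes over 67 s, if anything falls off the work surface, if the arm or the gripper's body presses on something with over 40 N, if the wrist force passes 120 N, or if a joint passes its speed limit or range.

## Working session

There is one attempt and no reset: what is moved stays moved. The work goes in short steps, Python scripts to look and compute and a tool call to move; the robot and the scene stay as the last step left them, time stands still between calls to the robot, and variables do not carry over. Pictures are saved under pics/ and viewed, at most 13 in all, crops included, and the job is handed in when it is done.

```bash
ls; mkdir -p pics; cat > h.py <<'E'
from rig import readout, cams, order, ctrl
import numpy as np, cv2
from scipy.spatial.transform import Rotation as R
def q(a): return R.from_quat([a[1],a[2],a[3],a[0]])
def cloud(cam,d):
    c=cams.calibration(cam); v,u=np.mgrid[:420,:560]
    P=np.stack([(u-c['cx'])/c['fx']*d,(v-c['cy'])/c['fy']*d,d],-1)
    A=np.array(c['attitude']); Rm=q(A).as_matrix() if A.size==4 else A.reshape(3,3)
    return P@Rm.T+np.array(c['position'])
def proj(cam,p):
    c=cams.calibration(cam);A=np.array(c['attitude']); Rm=q(A).as_matrix() if A.size==4 else A.reshape(3,3)
    x=(np.array(p)-c['position'])@Rm
    return x[0]/x[2]*c['fx']+c['cx'],x[1]/x[2]*c['fy']+c['cy']
def ray(cam,uv,z):
    c=cams.calibration(cam);A=np.array(c['attitude']); Rm=q(A).as_matrix() if A.size==4 else A.reshape(3,3)
    d=Rm@np.array([(uv[0]-c['cx'])/c['fx'],(uv[1]-c['cy'])/c['fy'],1]); p=np.array(c['position'])
    return p+d*(z-p[2])/d[2]
def tool(goal,yaw=None):
    """delta in tool axes from current pose to goal TCP (mm)"""
    s=readout.sense(); r=q(s['ee_rot']); return r.inv().apply(np.array(goal)-s['eef_pos'])
E
python3 - <<'E'
from h import *
print(readout.sense())
ims=[]
for cam in('scene','top'):
    im,d=cams.capture(cam); cv2.imwrite(f'pics/{cam}0.png',im[:,:,::-1]); np.save(f'{cam}0.npy',d); print(cam,cams.calibration(cam))
    P=cloud(cam,d); np.save(f'{cam}P.npy',P)
    for t in ['cassette','nozzle_long','nozzle_short','dock']:
        for m in cams.trace(t,cam)[:4]:
            px=m['pixels'].astype(bool); Q=P[px&(d>0)]
            print(t,round(m['p'],2),m['bbox'],Q.mean(0).round(),Q.min(0).round(),Q.max(0).round(),'rgb',im[px].mean(0).round())
    for t in ['pocket1','pocket2','cassette_grip','nozzle_long','nozzle_short','catch_left_pad','catch_right_pad']:
        print(t,[(round(m['p'],2),np.round(m['uv'],1)) for m in cams.spot_point(t,cam)[:4]])
E
```

```text
pics
{'time_s': 0.0, 'joints': array([-1.36637902e+00,  3.13409836e-01,  1.49846207e+00, -2.91908524e-06,
        1.33097437e+00, -2.23374248e-01]), 'dq': array([-2.73948181e-05,  1.17156591e-03,  5.31663280e-04, -1.12636016e-03,
       -7.19601065e-04,  9.93377139e-04]), 'tau': array([-5.13422196e-05, -4.12265646e+01, -2.59742850e+01, -1.74064708e-04,
        4.13921691e-03,  1.48976532e-06]), 'eef_pos': array([ 217.767576  , -477.51556839,  303.34615833]), 'ee_rot': array([-6.26798216e-04,  9.77211116e-01,  2.12268795e-01,  4.52365087e-06]), 'force': array([-1.05434131, -0.49584231, -0.4901487 ]), 'wrist_torque': array([ 0.01667993,  0.05958245, -0.02840453]), 'grip_force': 0.0, 'grip_width': 0.9984577827994182}
scene {'fx': 507.24755448476293, 'fy': 507.24755448476293, 'cx': 277.1571285439169, 'cy': 207.51367428690241, 'position': array([1211.25047992, -320.20960898, 1042.46048859]), 'attitude': array([-0.26017357,  0.79659688,  0.51952025, -0.16685873])}
cassette 0.98 [175.6, 138.4, 207.3, 194.2] [ 328. -167.   35.] [ 227. -203.   -5.] [ 399. -128.   89.] rgb [159. 127.   4.]
cas
[... 2281 characters left out ...]
.] rgb [94. 83. 78.]
pocket1 [(0.91, array([308.9, 211.6])), (0.91, array([225.3, 296.7])), (0.71, array([315.7, 290.6])), (0.7, array([308.2, 317.5]))]
pocket2 [(0.91, array([308.9, 211.6])), (0.91, array([225.3, 296.7])), (0.71, array([315.7, 290.6])), (0.7, array([308.2, 317.5]))]
cassette_grip [(0.97, array([238.8, 295.8])), (0.94, array([304.7, 221.2])), (0.81, array([316.3, 307.1]))]
nozzle_long [(0.45, array([214.3, 233.8]))]
nozzle_short [(0.54, array([159.8, 224.1])), (0.54, array([134.7, 231.4]))]
catch_left_pad [(0.62, array([245.3, 308.7])), (0.49, array([306.8, 304.6])), (0.47, array([292.7, 216.3]))]
catch_right_pad [(0.57, array([312.6, 229.9])), (0.42, array([297.9, 222.8]))]
```

```bash
python3 -c "
import cv2,numpy as np
" ; ls pics
```

```text
scene0.png
top0.png
```

```bash
python3 - <<'E'
import cv2
a=cv2.imread('pics/top0.png'); cv2.imwrite('pics/t1.png',cv2.resize(a[180:350,100:345],None,fx=3.2,fy=3.2,interpolation=2))
a=cv2.imread('pics/scene0.png'); cv2.imwrite('pics/s1.png',cv2.resize(a[110:290,165:425],None,fx=3,fy=3,interpolation=2))
E
```

```text
(no output)
```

View pics/t1.png

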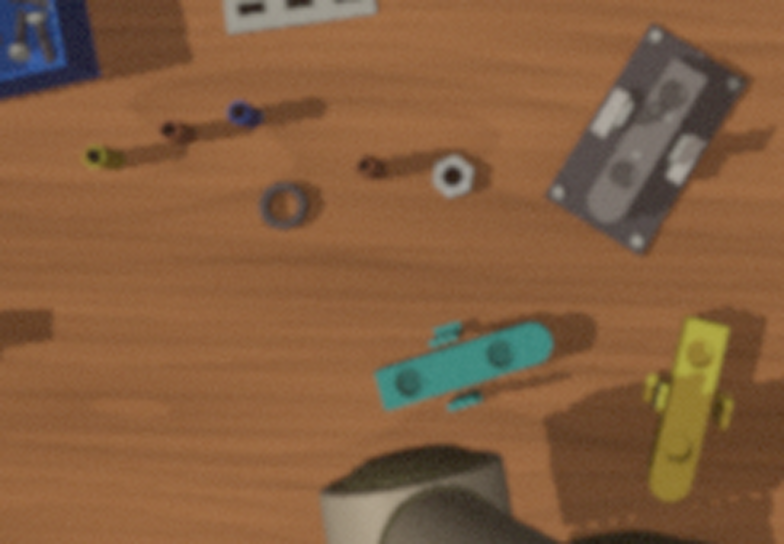

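View pics/s1.png

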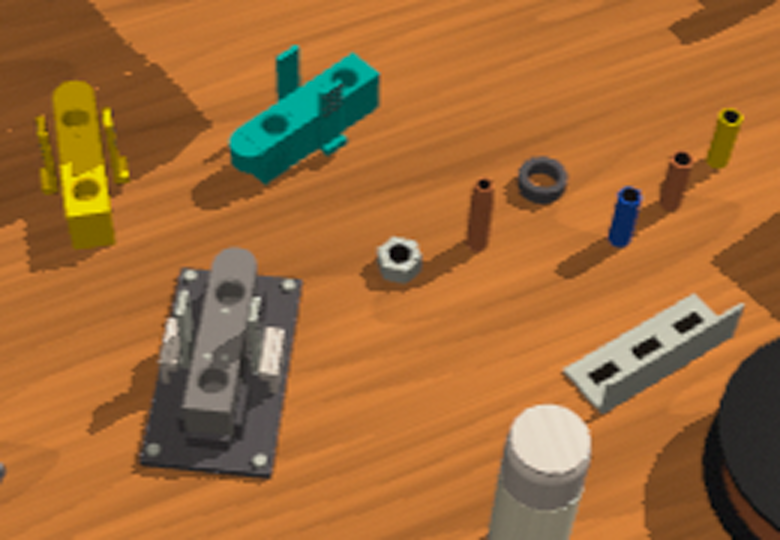

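View pics/top0.png

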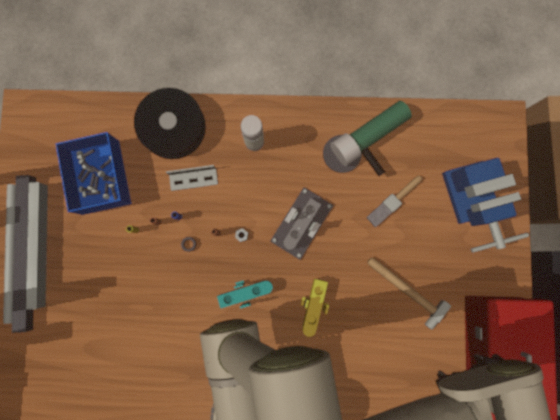

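The top view shows the grey cassette in its dock at about px (303,222), rounded end lower left (289,245). The copper long nozzle is at (216,232) and the copper short one at (155,221), between the blue and yellow look-alikes. The nut is at (242,235) and the collar at (189,244).

```bash
python3 - <<'E'
from h import *
from scipy.optimize import least_squares
sc=np.load('sceneP.npy');tp=np.load('topP.npy')
def noz(g,H,rc=10):
    for nm,P in(('s',sc),('t',tp)):
        d=np.hypot(P[...,0]-g[0],P[...,1]-g[1]); m=(d<22)&(P[...,2]>8)&(P[...,2]<H+8)
        Q=P[m]; S=Q[(Q[:,2]<H-20 if nm=='s' else Q[:,2]<999)]
        top=Q[Q[:,2]>H-6]
        f=least_squares(lambda c:np.hypot(S[:,0]-c[0],S[:,1]-c[1])-10,np.array(g)+[-3,3],loss='soft_l1')
        print(nm,len(Q),'side fit',f.x.round(1),'top n',len(top),top.mean(0).round(1) if len(top) else '',Q[:,2].max().round())
print('spots base top', ray('top',(214.3,233.8),0).round(1), ray('scene',(324.8,190.5),0).round(1), ray('scene',(389.4,176.3),0).round(1), ray('top',(159.8,224.1),0).round(1))
noz((522,118),80); 
g=ray('top',(154.5,221),60)[:2]; print(g); noz(g,60)
# cassette
pts={'p1':(-42,0,31),'p2':(42,0,31),'g':(0,0,76),'l':(0,31,76),'r':(0,-31,76)}
obs=[('scene','p2',(238.2,243.3)),('scene','p1',(238.7,210.9)),('scene','g',(238.2,218.3)),('scene','l',(251.5,218.5)),('scene','r',(223,212.8)),
('top','p2',(308.9,211.6)),('top','g',(304.7,221.2)),('top','l',(292.7,216.3)),('top','r',(312.6,229.9))]
def W(x,p): 
    c,s=np.cos(x[2]),np.sin(x[2]); return np.array([x[0]+c*p[0]-s*p[1],x[1]+s*p[0]+c*p[1],p[2]])
for cs in(('scene','top'),('scene',),('top',)):
    O=[o for o in obs if o[0] in cs]
    f=least_squares(lambda x:np.concatenate([np.array(proj(o[0],W(x,pts[o[1]])))-o[2] for o in O]),[555,-127,-0.6],loss='soft_l1',x_scale=[10,10,.1])
    print(cs,f.x.round(3),f.fun.round(1))
x0=f.x
for nm,P in(('s',sc),('t',tp)):
    m=(np.hypot(P[...,0]-553,P[...,1]+126)<100)&(abs(P[...,2]-53)<5)
    Q=P[m][:,:2]; 
    # fit stadium/rect outline: maximize inliers minus area => use trimmed extents
    def cost(x):
        c,s=np.cos(x[2]),np.sin(x[2]); d=Q-x[:2]; a=d@[c,s]; b=d@[-s,c]
        return np.concatenate([np.maximum(abs(b)-18,0),np.maximum(a-70,0),np.maximum(-a-88,0)])
    a=least_squares(cost,[555,-127,-.6],loss='soft_l1',x_scale=[10,10,.1]).x
    c,s=np.cos(a[2]),np.sin(a[2]); d=Q-a[:2]; u=d@[c,s]; b=d@[-s,c]
    print(nm,len(Q),a.round(3),'u',np.percentile(u,[1,99]).round(1),'b',np.percentile(b,[2,98]).round(1), 'z',P[m][:,2].mean())
E
```

```text
spots base top [518.1 129.2   0. ] [520.  126.4   0. ] [546.3 305.8   0. ] [542.9 292.3   0. ]
s 167 side fit [520.5 123.2] top n 35 [522.8 121.6  79.5] 84.0
t 56 side fit [523.4 120.6] top n 24 [522.5 118.4  81.2] 85.0
[547.47995246 291.37756211]
s 138 side fit [548.7 299.8] top n 46 [550.  298.8  60. ] 63.0
t 72 side fit [551.5 296.9] top n 42 [550.7 295.5  60.5] 66.0
('scene', 'top') [ 5.54759e+02 -1.27167e+02 -4.84000e-01] [-2.1 -2.   1.4  1.4 -1.2 -2.6 -1.2 -2.   0.8  2.1 -0.1 -1.4 -1.9  0.4
  0.4 -0.1 -0.  -2.9]
('scene',) [ 5.59335e+02 -1.27578e+02 -4.22000e-01] [-0.4 -0.4  0.8  2.8 -0.6 -1.1 -0.6 -1.2  1.2  4.4]
('top',) [ 5.52367e+02 -1.27410e+02 -5.39000e-01] [ 0.6 -0.2 -1.8  1.3  0.8  0.2 -0.2 -1.5]
s 760 [ 5.56753e+02 -1.25529e+02 -5.38000e-01] u [-85.3  69.1] b [-18.2  18. ] z 53.326760498664925
t 559 [ 5.58125e+02 -1.29015e+02 -5.31000e-01] u [-85.2  67.8] b [-17.2  17.7] z 53.30859858214402
```

The manual's scale: shifts go in shares of 800 mm and turns go in shares of 60 degrees. Converting my numbers, 263 mm is 0.3288, -210 mm is -0.2625, 0.963 rad is 0.9196.

>>> send_path:
  steps:
    - [[0.0413,-0.0325,0,0,0,0.1146],[0.0825,-0.065,0,0,0,0.2292],[0.1238,-0.0988,0,0,0,0.3438],[0.1638,-0.1313,0,0,0,0.4584],[0.205,-0.1638,0,0,0,0.573],[0.2463,-0.1963,0,0,0,0.6875],[0.2875,-0.23,0,0,0,0.8021],[0.3288,-0.2625,0,0,0,0.9196]]
  aperture: 1.0
  grip_n: 40

```text
time_s: 2.0
eef_pos: [370.0, -176.6, 304.1]
ee_rot: [0.0, 0.964, -0.266, 0.0]
force: [0.8, -1.3, 0.1]
grip_width: 1.002
grip_force: 0.0
```

```bash
python3 - <<'E'
from h import *
s=readout.sense(); print(s['joints'].round(2),ctrl.tip_extent, q(s['ee_rot']).as_matrix().round(3)); print(tool([522,121,200]))
E
```

```text
[-0.73  0.05  1.81  0.    1.28  1.38] 72.6 [[ 0.859 -0.512  0.001]
 [-0.512 -0.859 -0.   ]
 [ 0.001  0.    -1.   ]]
[ -21.99300984 -333.4585116   104.08023831]
```

Scaled: -333 mm is -0.4163, -292 mm is -0.365.

>>> send_path:
  steps:
    - [[-0.0038,-0.0525,0.0163,0,0,0],[-0.0075,-0.105,0.0325,0,0,0],[-0.01,-0.1563,0.0488,0,0,0],[-0.0138,-0.2088,0.065,0,0,0],[-0.0175,-0.2613,0.0813,0,0,0],[-0.02,-0.3125,0.0975,0,0,0],[-0.0238,-0.365,0.1138,0,0,0],[-0.0275,-0.4163,0.13,0,0,0]]

```text
time_s: 2.8
eef_pos: [520.3, 121.5, 199.4]
ee_rot: [-0.0, 0.965, -0.263, 0.0]
force: [0.5, -0.6, -0.9]
grip_width: 0.998
grip_force: 0.0
```

>>> send_path:
  steps:
    - [[0,0,0,0,0,0],[0,0,0,0,0,0]]

```text
time_s: 3.0
eef_pos: [519.6, 120.1, 199.5]
ee_rot: [0.0, 0.965, -0.262, -0.0]
force: [0.2, -0.1, 0.4]
grip_width: 0.999
grip_force: 0.0
```

```bash
python3 - <<'E'
from h import *
print(tool([522,121,109]))
P={}
for cam in('scene','top'):
    im,d=cams.capture(cam); P=cloud(cam,d)
    u,v=proj(cam,[522,121,120]);u,v=int(u),int(v)
    cv2.imwrite(f'pics/a_{cam}.png',cv2.resize(im[v-60:v+60,u-60:u+60,::-1],None,fx=4,fy=4)); np.save(f'a_{cam}.npy',P)
a=np.hstack([cv2.imread('pics/a_scene.png')[:,40:440],cv2.imread('pics/a_top.png')[:,40:440]]);cv2.imwrite('pics/a.png',a)
P=np.load('a_scene.npy'); m=(np.hypot(P[...,0]-522,P[...,1]-121)<80)&(P[...,2]>95)&(P[...,2]<180)
Q=P[m]-[522,121,0]; s=q(readout.sense()['ee_rot']).as_matrix(); a=Q@s
print(len(a)); 
for sg in(1,-1):
    b=a[a[:,1]*sg>20]; print(sg,len(b),np.percentile(b,[2,50,98],axis=0).round(1))
E
```

```text
[ 1.63761151 -2.02846085 90.51943193]
116
1 57 [[   0.3   44.7 -177.1]
 [   6.    50.3 -161.3]
 [   9.7   58.1 -144.9]]
-1 59 [[  -4.5  -53.8 -178.5]
 [   5.8  -46.  -160.7]
 [   9.7  -40.8 -145.8]]
```

View pics/a.png

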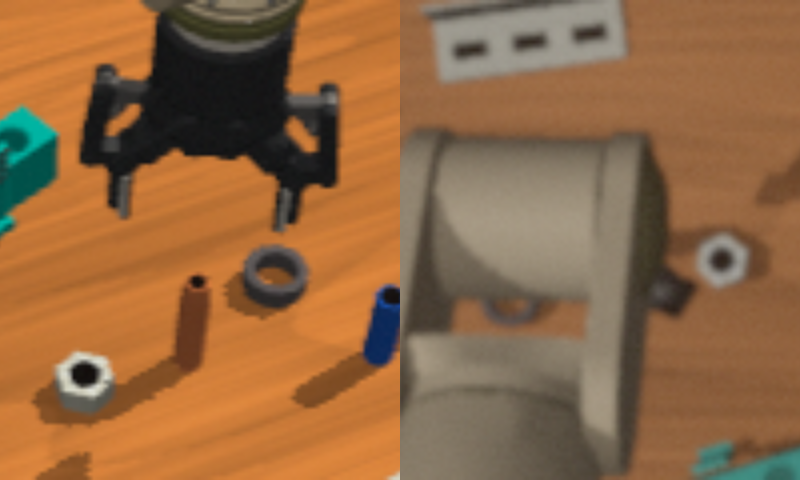

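The scene crop shows the open fingers straddling the long nozzle (crop 190,320), with the nut and collar clear of them. I'm going down now.

Scaled: 90 mm is 0.1125, 69 mm is 0.0863.

>>> send_path:
  steps:
    - [[0.0025,-0.0025,0.0288,0,0,0],[0.0025,-0.0025,0.0575,0,0,0],[0.0025,-0.0025,0.0863,0,0,0],[0.0025,-0.0025,0.1125,0,0,0],[0.0025,-0.0025,0.1125,0,0,0]]

```text
time_s: 3.6
eef_pos: [521.4, 119.3, 108.4]
ee_rot: [0.001, 0.965, -0.264, -0.002]
force: [0.6, 0.7, 0.9]
grip_width: 0.999
grip_force: 0.0
```

>>> send_path:
  steps:
    - [[0,0,0,0,0,0],[0,0,0,0,0,0],[0,0,0,0,0,0],[0,0,0,0,0,0],[0,0,0,0,0,0],[0,0,0,0,0,0],[0,0,0,0,0,0],[0,0,0,0,0,0]]
  aperture: 0
  grip_n: 40

```text
time_s: 4.4
eef_pos: [522.8, 120.4, 110.5]
ee_rot: [-0.0, 0.965, -0.263, 0.001]
force: [-1.2, -1.0, 6.0]
grip_width: 0.223
grip_force: 39.1
```

>>> send_path:
  steps:
    - [[0,0,-0.0188,0,0,0],[0,0,-0.05,0,0,0],[0,0,-0.0938,0,0,0],[0,0,-0.1375,0,0,0],[0,0,-0.1375,0,0,0]]

```text
time_s: 4.9
eef_pos: [523.8, 120.6, 224.1]
ee_rot: [-0.001, 0.965, -0.263, 0.004]
force: [0.4, -0.6, -1.5]
grip_width: 0.22
grip_force: 39.3
```

```bash
python3 - <<'E'
from h import *
s=readout.sense(); print(tool([521.4,-105.9,215]), s['grip_force'],s['grip_width'])
E
```

```text
[112.81003269 196.43264439   9.06409598] 39.322074599331245 0.2198877336167633
```

Scaled: 196 mm is 0.245, 186 mm is 0.2325.

>>> send_path:
  steps:
    - [[0.0175,0.0313,0,0,0,0],[0.0413,0.0713,0,0,0,0],[0.0663,0.115,0,0,0,0],[0.0913,0.1588,0,0,0,0],[0.1163,0.2025,0,0,0,0],[0.1338,0.2325,0,0,0,0],[0.1413,0.245,0,0,0,0],[0.1413,0.245,0,0,0,0]]

```text
time_s: 5.7
eef_pos: [520.1, -106.6, 219.1]
ee_rot: [-0.0, 0.964, -0.264, -0.001]
force: [0.4, 1.1, -1.3]
grip_width: 0.221
grip_force: 39.4
```

>>> send_path:
  steps:
    - [[0,0,0,0,0,0],[0,0,0,0,0,0],[0,0,0,0,0,0]]

```text
time_s: 6.0
eef_pos: [520.4, -104.7, 219.9]
ee_rot: [-0.0, 0.965, -0.262, -0.0]
force: [-0.2, -0.6, -0.4]
grip_width: 0.216
grip_force: 39.4
```

```bash
cat > look.py <<'E'
from h import *
import sys
from scipy.optimize import least_squares
tag=sys.argv[1]
s=readout.sense(); T=s['eef_pos'];M=q(s['ee_rot']).as_matrix(); print('tcp',T.round(1),s['joints'].round(2))
ims=[]
for cam in('scene','top'):
    im,d=cams.capture(cam); P=cloud(cam,d); np.save(f'{tag}_{cam}.npy',P)
    u,v=map(int,proj(cam,[557,-127,80])); ims.append(cv2.resize(im[v-50:v+50,u-50:u+50,::-1],(400,400),interpolation=2))
    # held nozzle: copper hue near below fingers
    hsv=cv2.cvtColor(im,cv2.COLOR_RGB2HSV).astype(int)
    rel=(P-T)@M
    m=(np.hypot(rel[...,0],rel[...,1])<20)&(rel[...,2]>77)&(rel[...,2]<118)&(d>0)
    Q=rel[m]
    print(cam,'nozzle pts',len(Q))
    if len(Q)>10:
        f=least_squares(lambda c:np.hypot(Q[:,0]-c[0]-c[2]*(Q[:,2]-95),Q[:,1]-c[1]-c[3]*(Q[:,2]-95))-10,[0,0,0,0],loss='soft_l1'); print('axis in tool xy at z95',f.x.round(2),'zmax',Q[:,2].max().round(1),'world',(T+M@[f.x[0],f.x[1],95]).round(1))
    Z=(np.hypot(P[...,0]-557,P[...,1]+127)<105)&(abs(P[...,2]-53)<5); Q=P[Z][:,:2]
    def cost(x):
        c,s=np.cos(x[2]),np.sin(x[2]); e=Q-x[:2]; a=e@[c,s]; b=e@[-s,c]
        return np.concatenate([np.maximum(abs(b)-17.5,0),np.maximum(a-69.5,0),np.maximum(-a-87.5,0)])
    print('cass',len(Q),least_squares(cost,[557,-127,-.53],loss='soft_l1',x_scale=[10,10,.1]).x.round(3))
cv2.imwrite(f'pics/{tag}.png',np.hstack(ims))
E
python3 look.py b
```

```text
tcp [ 520.4 -104.7  219.9] [-0.42  0.41  1.6   0.    1.14  1.68]
scene nozzle pts 70
axis in tool xy at z95 [-3.68 -0.16 -0.01 -0.02] zmax 107.6 world [ 517.3 -102.7  124.9]
cass 746 [ 5.57036e+02 -1.25891e+02 -5.33000e-01]
top nozzle pts 0
cass 136 [ 5.57912e+02 -1.28734e+02 -5.29000e-01]
```

View pics/b.png

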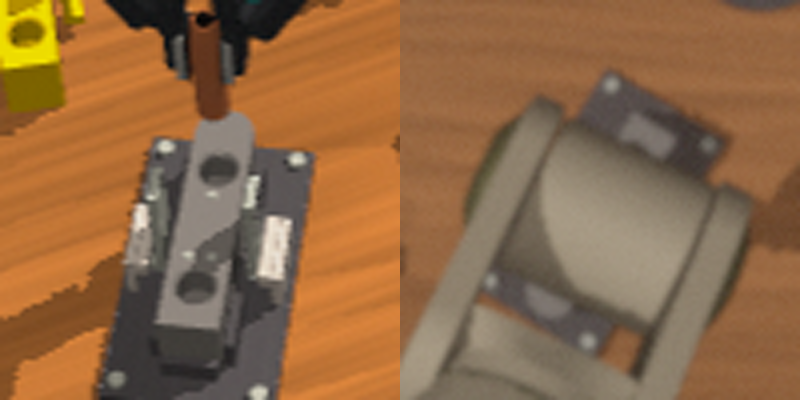

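The nozzle hangs upright in the fingers (crop 210,70) with pocket 1 just in front of it (219,170). I'll check the model against these pixels.

```bash
python3 - <<'E'
from h import *
u0,v0=[int(a)-50 for a in proj('scene',[557,-127,80])]
f=lambda p:tuple(np.round([(a-o)*4 for a,o in zip(proj('scene',p),(u0,v0))],1))
print('p1 rim',f([520.8,-104.3,53]),'p2 rim',f([592.9,-147,53]),'noz bottom',f([517.3,-102.7,111]),f([517.3,-102.7,191]))
im=cv2.imread('pics/b.png')[:,:400]
g=cv2.cvtColor(im,cv2.COLOR_BGR2GRAY)
for (x,y) in((219,170),(195,287)):
    w=g[y-30:y+30,x-35:x+35]; m=(w<70).astype(np.uint8); n,l,st,c=cv2.connectedComponentsWithStats(m); k=1+np.argmax(st[1:,4]); print('dark',st[k],c[k]+[x-35,y-30])
hsv=cv2.cvtColor(im,cv2.COLOR_BGR2HSV)
for y in(50,70,90,100,105): print(y,im[y,175:245:4].tolist()) if y in(90,) else None
b,gr,r=[im[...,i].astype(int) for i in range(3)]
c=(r-b>25)&(r<150)&(r>60)
for y in(60,75,90,100,110,115): xs=np.where(c[y,180:240])[0]; print(y,xs.min()+180 if len(xs) else None,xs.max()+180 if len(xs) else None)
d=np.load('b_scene.npy')
E
```

```text
p1 rim (np.float64(217.4), np.float64(170.1)) p2 rim (np.float64(194.4), np.float64(286.4)) noz bottom (np.float64(212.5), np.float64(106.0)) (np.float64(204.6), np.float64(16.6))
dark [ 17  18  34  22 512] [217.54882812 167.80859375]
dark [ 18  15  35  24 551] [195.00907441 282.70598911]
90 [[51, 111, 184], [51, 111, 183], [50, 110, 183], [52, 111, 185], [49, 108, 180], [37, 78, 135], [28, 47, 90], [31, 52, 97], [32, 55, 97], [32, 55, 98], [30, 52, 95], [28, 50, 92], [33, 60, 108], [42, 82, 143], [49, 103, 175], [52, 113, 188], [52, 113, 188], [51, 113, 187]]
60 190 219
75 190 239
90 195 227
100 194 229
110 196 230
115 199 228
```

Scaled: 46 mm is 0.0575, 3.8 mm is 0.0048.

>>> send_path:
  steps:
    - [[0.0048,-0.0005,0.0125,0,0,0],[0.0048,-0.0005,0.0313,0,0,0],[0.0048,-0.0005,0.05,0,0,0],[0.0048,-0.0005,0.0575,0,0,0],[0.0048,-0.0005,0.0575,0,0,0],[0.0048,-0.0005,0.0575,0,0,0]]

```text
time_s: 6.7
eef_pos: [524.1, -107.5, 174.2]
ee_rot: [0.0, 0.965, -0.263, 0.0]
force: [-1.4, -0.4, -1.1]
grip_width: 0.22
grip_force: 39.4
```

```bash
python3 look.py c
```

```text
tcp [ 524.1 -107.5  174.2] [-0.42  0.47  1.63 -0.    1.04  1.68]
scene nozzle pts 67
axis in tool xy at z95 [-3.58 -0.22 -0.    0.02] zmax 117.9 world [ 521.1 -105.5   79.2]
cass 626 [ 5.57350e+02 -1.26009e+02 -5.35000e-01]
top nozzle pts 0
cass 142 [ 5.58763e+02 -1.28398e+02 -5.36000e-01]
```

View pics/c.png

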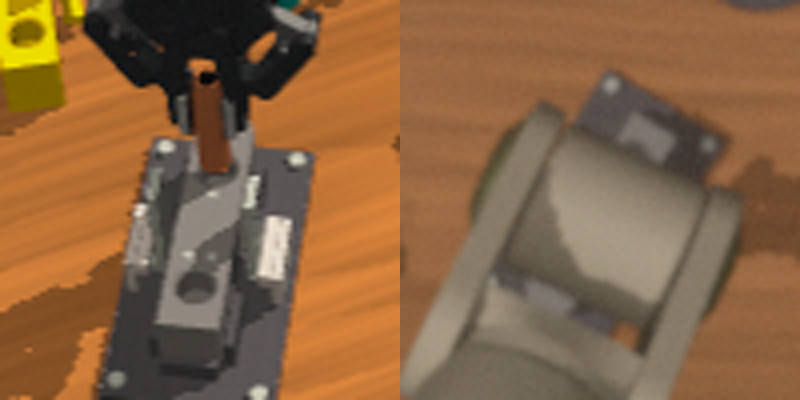

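The nozzle now hangs centred over pocket 1 (crop 214,165), so I'm inserting it.

Scaled: 20 mm is 0.025, 16 mm is 0.02.

>>> send_path:
  steps:
    - [[-0.0006,-0.001,0.005,0,0,0],[-0.0006,-0.001,0.01,0,0,0],[-0.0006,-0.001,0.015,0,0,0],[-0.0006,-0.001,0.02,0,0,0],[-0.0006,-0.001,0.025,0,0,0],[-0.0006,-0.001,0.025,0,0,0]]

```text
time_s: 7.4
eef_pos: [523.6, -106.4, 153.3]
ee_rot: [-0.0, 0.965, -0.263, -0.0]
force: [-0.1, -0.2, -1.0]
grip_width: 0.219
grip_force: 39.4
```

Scaled: 12 mm is 0.015, 11 mm is 0.0138.

>>> send_path:
  steps:
    - [[0,0,0.0038,0,0,0],[0,0,0.0075,0,0,0],[0,0,0.0113,0,0,0],[0,0,0.0138,0,0,0],[0,0,0.015,0,0,0],[0,0,0.015,0,0,0]]

```text
time_s: 8.0
eef_pos: [523.7, -106.4, 141.7]
ee_rot: [-0.0, 0.965, -0.263, -0.0]
force: [-0.6, 0.3, -2.1]
grip_width: 0.221
grip_force: 39.4
```

Scaled: 2 mm is 0.0025, 1 mm is 0.0013.

>>> send_path:
  steps:
    - [[0,0,0.0013,0,0,0],[0,0,0.0025,0,0,0],[0,0,0.0025,0,0,0]]

```text
time_s: 8.3
eef_pos: [523.9, -106.5, 141.4]
ee_rot: [0.0, 0.965, -0.263, 0.0]
force: [-7.5, 1.5, 14.6]
grip_width: 0.22
grip_force: 40.9
```

>>> send_path:
  steps:
    - [[0,0,0,0,0,0],[0,0,0,0,0,0],[0,0,0,0,0,0],[0,0,0,0,0,0],[0,0,0,0,0,0],[0,0,0,0,0,0]]
  aperture: 1.0

```text
time_s: 8.9
eef_pos: [523.8, -106.4, 139.8]
ee_rot: [-0.0, 0.965, -0.263, -0.0]
force: [-0.3, -0.3, -0.3]
grip_width: 0.999
grip_force: 0.0
```

>>> send_path:
  steps:
    - [[0,0,-0.0125,0,0,0],[0,0,-0.0438,0,0,0],[0,0,-0.0813,0,0,0],[0,0,-0.1188,0,0,0],[0,0,-0.1188,0,0,0]]

```text
time_s: 9.4
eef_pos: [524.9, -106.9, 239.5]
ee_rot: [0.001, 0.965, -0.263, 0.004]
force: [0.4, -0.4, 0.0]
grip_width: 0.995
grip_force: 0.0
```

```bash
python3 - <<'E'
from h import *
print(tool([550.3,298,215])/2)
E
```

```text
[ -91.9290915  -180.83547834   11.66927305]
```

Scaled: -323 mm is -0.4038, -285 mm is -0.3563.

>>> send_path:
  steps:
    - [[-0.015,-0.0275,0,0,0,0],[-0.0425,-0.0825,0,0,0,0],[-0.07,-0.1375,0,0,0,0],[-0.0975,-0.1925,0,0,0,0],[-0.125,-0.2475,0,0,0,0],[-0.1525,-0.3025,0,0,0,0],[-0.18,-0.3563,0.0063,0,0,0],[-0.205,-0.4038,0.015,0,0,0]]

```text
time_s: 10.2
eef_pos: [546.2, 257.5, 222.9]
ee_rot: [-0.0, 0.965, -0.263, 0.0]
force: [-0.7, 0.1, 0.6]
grip_width: 1.001
grip_force: 0.0
```

>>> send_path:
  steps:
    - [[-0.0138,-0.025,0.0125,0,0,0],[-0.0263,-0.0488,0.0313,0,0,0],[-0.0263,-0.0488,0.0313,0,0,0],[-0.0263,-0.0488,0.0313,0,0,0]]

```text
time_s: 10.6
eef_pos: [548.1, 299.2, 197.7]
ee_rot: [0.0, 0.965, -0.263, -0.0]
force: [1.5, 0.6, -0.0]
grip_width: 1.001
grip_force: 0.0
```

```bash
python3 - <<'E'
from h import *
print(tool([549.5,299,102]), readout.sense()['joints'])
im,d=cams.capture('scene');P=cloud('scene',d)
from scipy.optimize import least_squares
for g,z0,z1,r in(((521,-105,),60,90,10),((549,299),8,45,10)):
    Q=P[(np.hypot(P[...,0]-g[0],P[...,1]-g[1])<16)&(P[...,2]>z0)&(P[...,2]<z1)]
    A=P[(np.hypot(P[...,0]-g[0],P[...,1]-g[1])<16)&(P[...,2]<150)]
    print(len(Q),least_squares(lambda c:np.hypot(Q[:,0]-c[0],Q[:,1]-c[1])-r,np.array(g)-[2,-2],loss='soft_l1').x.round(1),np.percentile(A[:,2],[98,100]))
u,v=map(int,proj('scene',[549,299,60])); a=cv2.resize(im[v-50:v+50,u-50:u+50,::-1],(400,400))
u,v=map(int,proj('scene',[557,-127,80])); b=cv2.resize(im[v-50:v+50,u-50:u+50,::-1],(400,400)); cv2.imwrite('pics/d.png',np.hstack([a,b]))
E
```

```text
[ 1.35457635 -0.64808295 95.69779104] [ 3.12391781e-01  6.22354647e-01  1.31118467e+00 -2.68272680e-04
  1.20890613e+00  2.41533769e+00]
63 [ 520.5 -104.1] [113.92997698 116.79971393]
70 [548.9 299.8] [62.56385069 64.53458901]
```

View pics/d.png

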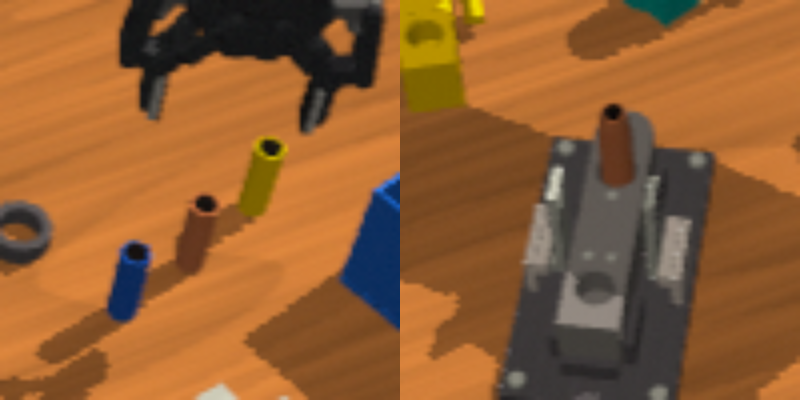

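The long nozzle is seated at the one-dot end. The short copper nozzle (crop 200,235) stands between blue and yellow, under the fingers. Descending to grasp it.

Scaled: 95 mm is 0.1188, 90 mm is 0.1125.

>>> send_path:
  steps:
    - [[0.0013,0,0.025,0,0,0],[0.0013,0,0.0563,0,0,0],[0.0013,0,0.0875,0,0,0],[0.0013,0,0.1125,0,0,0],[0.0013,0,0.1188,0,0,0],[0.0013,0,0.1188,0,0,0]]

```text
time_s: 11.25
eef_pos: [549.4, 298.2, 103.3]
ee_rot: [0.0, 0.965, -0.264, -0.0]
force: [0.6, -0.1, -1.4]
grip_width: 0.999
grip_force: 0.0
```

>>> send_path:
  steps:
    - [[0,0,0,0,0,0],[0,0,0,0,0,0],[0,0,0,0,0,0],[0,0,0,0,0,0],[0,0,0,0,0,0],[0,0,0,0,0,0],[0,0,0,0,0,0],[0,0,0,0,0,0]]
  aperture: 0
  grip_n: 40

```text
time_s: 12.05
eef_pos: [549.2, 298.9, 103.3]
ee_rot: [-0.0, 0.965, -0.263, 0.0]
force: [-1.2, -0.3, 5.6]
grip_width: 0.213
grip_force: 39.3
```

>>> send_path:
  steps:
    - [[0,0,-0.0125,0,0,0],[0,0,-0.0375,0,0,0],[0,0,-0.0813,0,0,0],[0,0,-0.1313,0,0,0],[0,0,-0.175,0,0,0],[0,0,-0.175,0,0,0]]

```text
time_s: 12.65
eef_pos: [550.2, 299.3, 248.5]
ee_rot: [-0.003, 0.965, -0.263, 0.004]
force: [-0.2, -1.2, -0.4]
grip_width: 0.212
grip_force: 39.2
```

```bash
python3 - <<'E'
from h import *
print(tool([596.5,-149,225])/2)
E
```

```text
[133.68779855 181.45161713  11.32561969]
```

Distance total (267,363)=450; 10+ rows: two calls.

Scaled: 270 mm is 0.3375, 234 mm is 0.2925.

>>> send_path:
  steps:
    - [[0.015,0.02,0,0,0,0],[0.045,0.0613,0,0,0,0],[0.0788,0.1075,0,0,0,0],[0.1125,0.1538,0,0,0,0],[0.1463,0.2,0,0,0,0],[0.18,0.2463,0,0,0,0],[0.2138,0.2925,0,0,0,0],[0.2475,0.3375,0,0,0,0]]

```text
time_s: 13.45
eef_pos: [582.2, -36.1, 242.4]
ee_rot: [-0.0, 0.965, -0.263, -0.001]
force: [0.1, -0.2, -1.0]
grip_width: 0.211
grip_force: 39.2
```

>>> send_path:
  steps:
    - [[0.0313,0.0425,0,0,0,0],[0.0563,0.0763,0,0,0,0],[0.0788,0.1063,0.015,0,0,0],[0.0863,0.1163,0.0288,0,0,0],[0.0863,0.1163,0.0288,0,0,0],[0.0863,0.1163,0.0288,0,0,0],[0.0863,0.1163,0.0288,0,0,0]]

```text
time_s: 14.15
eef_pos: [594.9, -148.1, 220.5]
ee_rot: [-0.0, 0.965, -0.262, 0.0]
force: [-0.3, 0.5, -1.3]
grip_width: 0.212
grip_force: 39.2
```

```bash
python3 look.py e
```

```text
tcp [ 594.9 -148.1  220.5] [-0.43  0.58  1.33  0.    1.24  1.67]
scene nozzle pts 53
axis in tool xy at z95 [-1.74 -0.27 -0.01 -0.01] zmax 102.3 world [ 593.6 -147.   125.5]
cass 472 [ 5.57414e+02 -1.25641e+02 -5.43000e-01]
top nozzle pts 0
cass 56 [ 6.36828e+02 -1.76674e+02 -5.53000e-01]
```

View pics/e.png

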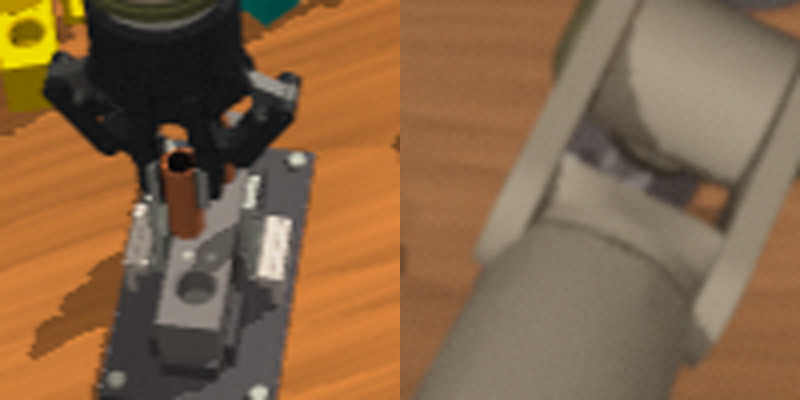

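The short nozzle hangs upright (crop 183,195), within 1 mm of the pocket 2 axis. Descending.

Scaled: 58 mm is 0.0725, 50 mm is 0.0625.

>>> send_path:
  steps:
    - [[-0.0006,0.0005,0.0188,0,0,0],[-0.0006,0.0005,0.0438,0,0,0],[-0.0006,0.0005,0.0625,0,0,0],[-0.0006,0.0005,0.0725,0,0,0],[-0.0006,0.0005,0.0725,0,0,0],[-0.0006,0.0005,0.0725,0,0,0]]

```text
time_s: 14.85
eef_pos: [594.5, -149.4, 162.8]
ee_rot: [0.0, 0.965, -0.263, 0.001]
force: [0.4, 0.3, 0.3]
grip_width: 0.214
grip_force: 39.2
```

```bash
python3 look.py f
```

```text
tcp [ 594.5 -149.4  162.8] [-0.44  0.64  1.39  0.    1.12  1.67]
scene nozzle pts 161
axis in tool xy at z95 [ 0.37 -0.42  0.2  -0.09] zmax 117.2 world [ 595.1 -149.3   67.8]
cass 250 [ 559.763 -124.306   -0.578]
top nozzle pts 6
cass 8 [ 5.57e+02 -1.27e+02 -5.30e-01]
```

Scaled: 19 mm is 0.0238, 16 mm is 0.02.

>>> send_path:
  steps:
    - [[-0.0006,-0.0009,0.005,0,0,0],[-0.0006,-0.0009,0.01,0,0,0],[-0.0006,-0.0009,0.015,0,0,0],[-0.0006,-0.0009,0.02,0,0,0],[-0.0006,-0.0009,0.0238,0,0,0],[-0.0006,-0.0009,0.0238,0,0,0]]

```text
time_s: 15.55
eef_pos: [593.9, -148.6, 142.3]
ee_rot: [-0.0, 0.965, -0.263, -0.0]
force: [0.7, 0.8, -1.5]
grip_width: 0.214
grip_force: 39.2
```

Scaled: 9 mm is 0.0113, 8 mm is 0.01.

>>> send_path:
  steps:
    - [[0,0,0.0038,0,0,0],[0,0,0.0075,0,0,0],[0,0,0.01,0,0,0],[0,0,0.0113,0,0,0],[0,0,0.0113,0,0,0]]

```text
time_s: 16.05
eef_pos: [594.1, -148.7, 134.3]
ee_rot: [0.0, 0.965, -0.263, 0.0]
force: [-1.9, 1.3, 2.9]
grip_width: 0.21
grip_force: 39.7
```

Scaled: 1.5 mm is 0.0019, 1 mm is 0.0013.

>>> send_path:
  steps:
    - [[0,0,0.0013,0,0,0],[0,0,0.0019,0,0,0]]

```text
time_s: 16.25
eef_pos: [594.3, -148.7, 134.2]
ee_rot: [0.0, 0.965, -0.263, 0.001]
force: [-7.8, 2.1, 16.9]
grip_width: 0.213
grip_force: 41.1
```

>>> send_path:
  steps:
    - [[0,0,0,0,0,0],[0,0,0,0,0,0],[0,0,0,0,0,0],[0,0,0,0,0,0],[0,0,0,0,0,0],[0,0,0,0,0,0]]
  aperture: 1.0

```text
time_s: 16.85
eef_pos: [594.1, -148.7, 132.3]
ee_rot: [-0.0, 0.965, -0.263, -0.0]
force: [-0.5, 1.1, -0.1]
grip_width: 1.002
grip_force: 0.0
```

>>> send_path:
  steps:
    - [[0,0,-0.0125,0,0,0],[0,0,-0.0438,0,0,0],[0,0,-0.0813,0,0,0],[0,0,-0.0938,0,0,0],[0,0,-0.0938,0,0,0],[0,0,-0.0938,0,0,0]]

```text
time_s: 17.45
eef_pos: [593.7, -148.5, 206.4]
ee_rot: [-0.0, 0.965, -0.263, -0.001]
force: [-0.0, 0.2, -0.9]
grip_width: 1.0
grip_force: 0.0
```

```bash
python3 - <<'E'
from h import *
print(tool([558.3,-126.9,127]))
im,d=cams.capture('scene');P=cloud('scene',d)
for g,h in(((521,-104.5),111),((593,-147),91)):
    Z=P[...,2][(np.hypot(P[...,0]-g[0],P[...,1]-g[1])<11)&(P[...,2]<125)]; print(np.percentile(Z,[90,97]).round(1),h)
u,v=map(int,proj('scene',[557,-127,80])); cv2.imwrite('pics/g.png',cv2.resize(im[v-50:v+50,u-50:u+50,::-1],(500,500),interpolation=2))
E
```

```text
[-41.36109051  -0.6637315   79.42673146]
[85.6 89.5] 111
[93.2 94.1] 91
```

View pics/g.png

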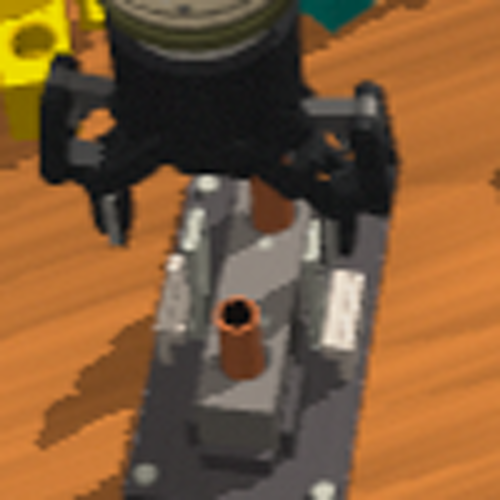

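Both nozzles are seated: the short at (238,340), the long behind it at (270,200). I'm moving over the catches, then going down.

Scaled: 78 mm is 0.0975, 65 mm is 0.0813.

>>> send_path:
  steps:
    - [[-0.0188,0,0,0,0,0],[-0.0438,-0.0006,0,0,0,0],[-0.0513,-0.0006,0,0,0,0],[-0.0513,-0.0006,0.025,0,0,0],[-0.0513,-0.0006,0.0563,0,0,0],[-0.0513,-0.0006,0.0813,0,0,0],[-0.0513,-0.0006,0.0975,0,0,0],[-0.0513,-0.0006,0.0975,0,0,0]]

```text
time_s: 18.3
eef_pos: [558.5, -127.3, 127.5]
ee_rot: [-0.0, 0.965, -0.263, -0.002]
force: [-0.2, -0.0, -0.5]
grip_width: 1.003
grip_force: 0.0
```

>>> send_path:
  steps:
    - [[0,0,0,0,0,0],[0,0,0,0,0,0],[0,0,0,0,0,0]]

```text
time_s: 18.6
eef_pos: [559.3, -127.6, 130.3]
ee_rot: [0.0, 0.965, -0.263, 0.001]
force: [-1.0, -0.6, -0.6]
grip_width: 0.998
grip_force: 0.0
```

Scaled: 3 mm is 0.0038.

>>> send_path:
  steps:
    - [[0,0,0.0038,0,0,0],[0,0,0.0038,0,0,0],[0,0,0.0038,0,0,0],[0,0,0.0038,0,0,0],[0,0,0.0038,0,0,0],[0,0,0.0038,0,0,0],[0,0,0.0038,0,0,0],[0,0,0.0038,0,0,0]]
  aperture: 0
  grip_n: 70

```text
time_s: 19.4
eef_pos: [559.6, -127.5, 128.5]
ee_rot: [0.0, 0.965, -0.263, 0.001]
force: [-4.3, 2.8, 16.7]
grip_width: 0.5
grip_force: 73.1
```

```bash
python3 - <<'E'
from h import *
im,d=cams.capture('scene');P=cloud('scene',d)
u,v=map(int,proj('scene',[557,-127,80])); cv2.imwrite('pics/i.png',cv2.resize(im[v-45:v+45,u-45:u+45,::-1],(600,600),interpolation=2))
E
```

View pics/i.png

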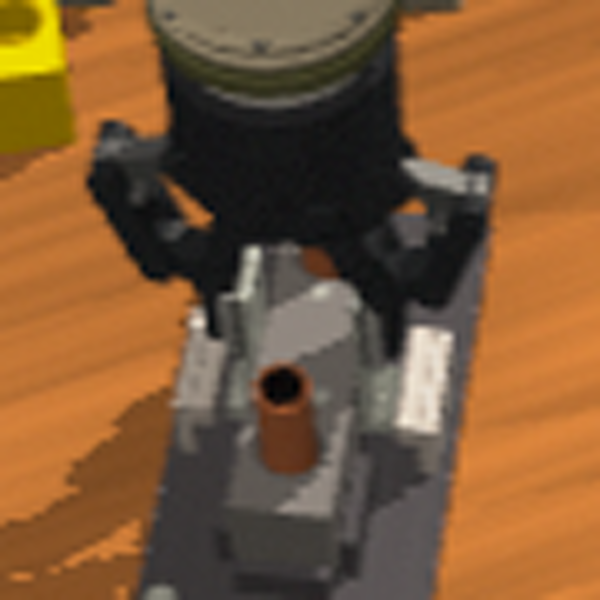

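The fingers sit on the outer faces of both catches (crop 235,300 and 385,310), which are pressed in. I'll test with a small lift.

The manual's scale: shifts go in shares of 800 mm and turns go in shares of 60 degrees. Converting my numbers, -6 mm is -0.0075, -4 mm is -0.005.

>>> send_path:
  steps:
    - [[0,0,-0.0025,0,0,0],[0,0,-0.005,0,0,0],[0,0,-0.0075,0,0,0],[0,0,-0.0075,0,0,0]]

```text
time_s: 19.85
eef_pos: [558.9, -127.4, 132.2]
ee_rot: [-0.0, 0.965, -0.263, -0.0]
force: [-0.4, 0.2, -4.9]
grip_width: 0.498
grip_force: 71.5
```

Scaled: -10 mm is -0.0125, -6 mm is -0.0075.

>>> send_path:
  steps:
    - [[0,0,-0.0038,0,0,0],[0,0,-0.0075,0,0,0],[0,0,-0.0125,0,0,0],[0,0,-0.0125,0,0,0]]

```text
time_s: 20.25
eef_pos: [559.2, -127.5, 143.1]
ee_rot: [0.0, 0.965, -0.263, 0.001]
force: [-0.6, -0.3, -5.5]
grip_width: 0.498
grip_force: 71.8
```

Scaled: -129 mm is -0.1613, -122 mm is -0.1525.

>>> send_path:
  steps:
    - [[0,0,-0.0125,0,0,0],[0,0,-0.035,0,0,0],[0,0,-0.06,0,0,0],[0,0,-0.085,0,0,0],[0,0,-0.11,0,0,0],[0,0,-0.135,0,0,0],[0,0,-0.1525,0,0,0],[0,0,-0.1613,0,0,0]]

```text
time_s: 21.05
eef_pos: [559.1, -127.5, 273.3]
ee_rot: [0.0, 0.965, -0.263, 0.001]
force: [0.9, -0.1, -4.9]
grip_width: 0.498
grip_force: 72.5
```

>>> send_path:
  steps:
    - [[0,0,0,0,0,0],[0,0,0,0,0,0],[0,0,0,0,0,0],[0,0,0,0,0,0],[0,0,0,0,0,0],[0,0,0,0,0,0],[0,0,0,0,0,0],[0,0,0,0,0,0]]

```text
time_s: 21.85
eef_pos: [559.0, -127.4, 271.4]
ee_rot: [0.0, 0.965, -0.263, -0.0]
force: [-0.3, -0.3, -4.1]
grip_width: 0.494
grip_force: 72.5
```

```bash
python3 - <<'E'
from h import *
im,d=cams.capture('scene')
u,v=map(int,proj('scene',[557,-127,220])); cv2.imwrite('pics/j.png',cv2.resize(im[v-70:v+70,u-70:u+70,::-1],(600,600),interpolation=2))
E
```

```text
(no output)
```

View pics/j.png

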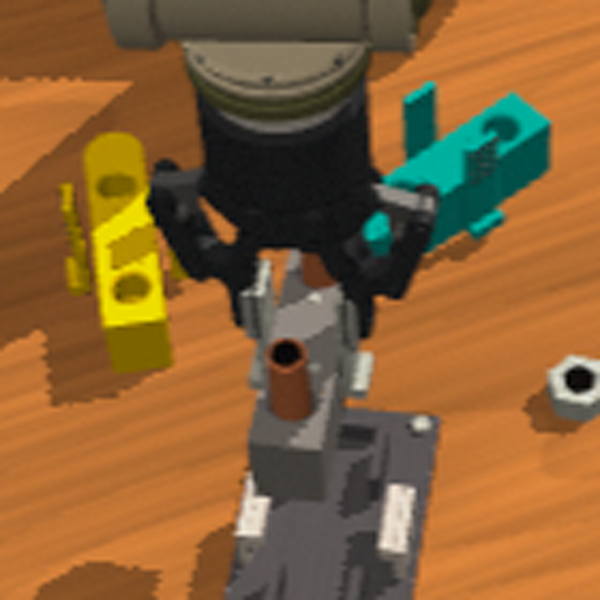

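The cassette hangs level and clear of the dock, with both nozzles seated and the catches squeezed. Handing in.

```bash
python3 -c "
from rig import order; print(order.finish_job())"
```

```text
the job is handed in; nothing more can be done
None
```

The job is handed in: both nozzles are seated in their pockets, and the cassette is out of the dock, held still and level by its squeezed catches about 15 cm above the bench; the hand-in returned no verdict.

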